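# Swing the work lamp over the gable panel and switch it on

### The job

On the gingerbread-house table, gently push the lamp's long bar round with a fingertip until it lies straight above the middle of the gable panel (the five-sided house front, not the rectangular roof panel), then press the switch on top of the lamp's post fully down and let go. Only touch and push: grip and lift nothing, leave the lamp's foot where it stands, and do not disturb the gingerbread or the other things on the table.

Things in the scene. Friction and masses are not known exactly. Their poses are not given: they have to be found in the camera images.
- lamp: Cordless LED work lamp, 2.4 kg, standing loose: dark round foot 180 mm across, 18 mm thick; thin aluminium post; at its top a pivot with the swinging bar and above it a fixed dark cap 40 mm across, top 270 mm above the table. Origin: centre of the foot's underside, on the post's axis. z up, x away from the robot (yaw within 0.25 rad). A push on the bar or switch does not slide the foot.
- lamp_arm (a joint): Angle (rad) of the lamp's bar about the post's vertical axis, stops at -1.7 and 1.7. At 0 the bar points along the lamp's -x (roughly at the robot); positive is counter-clockwise from above, so its free end goes to the robot's right (-y). The pivot is stiff: 0.2 N m turns it (about 1 N at mid-bar); it does not spring back or coast and stays where it is left.
- bar_mid (a point): Point on the centreline of the bar's top face, 170 mm from the post's axis, 260 mm above the table. The bar is a level aluminium profile, 34 mm wide, 16 mm high (underside 244 mm, top 260 mm above the table), reaching from the post to 300 mm from its axis. The frame turns with the bar: x along it towards the post, y across it, z up.
- switch (a joint): Travel (m) of the push switch on top of the post's cap: 0 up, 0.005 fully down. Springy: starts to move at about 2 N, fully down at about 5 N, comes back up when released. It does not turn with the bar.
- switch_top (a point): Centre of the top face of the push switch, a black round button 28 mm across, on the post's axis; 280 mm above the table when up, 275 mm when pressed.
- gable: The gable panel: loose flat five-sided gingerbread house front, 8 mm thick, 110 mm wide, 135 mm from bottom edge to peak (walls 80 mm, then a right-angled peak), darker door mark at its bottom edge. Origin: on its underside, midway along its length and width (the panel's middle); x points to the peak, z up. It lies 190 to 265 mm from the post's axis, front left or front right of the lamp.
- roof: The roof panel, of the same gingerbread: plain rectangle 100 by 120 mm, 8 mm thick, loose and flat, on the lamp's other side. Origin: centre of its underside. Leave it.
- tub: Icing tub with a lid, 88 mm across, 115 mm tall, loose, upright. Origin: centre of its underside. Leave it.
- icing_bottle: White squeeze bottle, 52 mm across, 160 mm tall, loose, upright, in front of the lamp between the two panels, so below the bar. Origin: centre of its underside. Leave it.
- spatula: Palette knife (icing spatula) with black handle and flat steel blade, 222 mm long, loose, lying flat to the left of the lamp. Origin: on its underside, near mid-length. Leave it.

How it is judged:
On the way, in this order (a step that is already met when the one before it is completed fails the run):
1. the bar lies still over the middle of the gable panel (y of gable in the frame of bar_mid between -0.02 and 0.02 m and x of gable in the frame of bar_mid between -0.12 and 0.12 m and velocity of joint lamp_arm between -0.08 and 0.08 rad/s), for 0.3 s.
2. the switch is pressed fully down with the bar over the gable panel (y of gable in the frame of bar_mid between -0.02 and 0.02 m and x of gable in the frame of bar_mid between -0.12 and 0.12 m and value of joint switch above 0.004 m), for 0.05 s.
At the end, for the whole second after the job is handed in: The bar is at rest with its centreline within 20 mm, seen from straight above, of the middle of the gable panel; the switch has been pressed at least 4 mm with the bar there and is up again; the lamp stands upright within 15 mm of where it stood and the gable panel lies within 10 mm of where it lay (all of step 1 and value of joint switch below 0.001 m and linear speed of lamp below 0.01 m/s and distance of lamp from where it was at the start of the episode below 0.015 m and angle between lamp's own z axis and vertical below 0.05 rad and distance of gable from where it was at the start of the episode below 0.01 m); the robot touches nothing.
It fails at once if the lamp's foot is shifted more than 20 mm, or the lamp lifted or tipped (distance of lamp from where it was at the start of the episode above 0.02 m or angle between lamp's own z axis and vertical above 0.12 rad).
It fails at once if a gingerbread panel is shifted or lifted by more than 12 mm (distance of any of gable, roof from where it was at the start of the episode above 0.012 m).
It fails at once if the tub, the squeeze bottle or the palette knife is shifted, tipped or lifted by more than 15 mm (distance of any of tub, icing_bottle, spatula from where it was at the start of the episode above 0.015 m or angle between any of tub, icing_bottle's own z axis and vertical above 0.3 rad).
It fails at once if the lamp is pushed with more than 30 N (contact force between the fingers and lamp above 30 N).
It also fails if it takes over 43 s, if anything falls off the work surface, if the arm or the gripper's body presses on something with over 40 N, if the wrist force passes 120 N, or if a joint passes its speed limit or range.

### The arm

A 6-joint arm with a two-finger parallel gripper is mounted at the origin on the work surface. World frame = base frame: x ahead of the robot, y to its left, z up, the work surface at z = 0. Lengths are in m, angles in rad, forces in N, time in s.
With the tool pointing down it reaches from about 0.425 to 0.95 m from the base axis. Payload 14.7 kg.
Tool frame: the origin (TCP) lies at the very end of the fingers, on their centre line; the grasp point (between the pads) lies 19 mm behind it (grasp_offset is the distance from the TCP to the grasp point, in m); z points along the fingers, y is the line along which they close (so a half turn about z gives the same grasp; the last joint's range is limited). The gripper opens to 85 mm and grips with 20 to 120 N. Pads are 22 mm wide; open, the fingers measure 114 mm over their backs; the gripper's body (76 mm by 85 mm) begins 54 mm behind the grasp point. The pads swing forward as they close: fully open they stand 13 mm farther back than shut.
Start: joints at [1.231, 0.48, 1.596, -0, 1.065, -0.047], TCP at [0.188, 0.622, 0.231] pointing down, gripper open.
Joint ranges: [-2.75, 2.75], [-0.82, 2.05], [0.23, 2.67], [-1.56, 4.7], [0.09, 2.69], [-2.92, 2.92]. Speed limits (rad/s): [1.89, 1.89, 2.39, 3.01, 3.01, 3.01].

### API

Orientations are given as a rotation vector (axis times angle).
In Python, from workcell import * gives the robot as it stands.
- The arm moves only by the shell command python3 -m crank 'ROWS' [FORCE]. ROWS is a JSON object of lists of equal length, an entry for each row: "fingers": the finger opening in mm, from 0 to 85.4; "delta_pos": the shift along the world's x, y, z in mm, a list of three; "dr": the turn, a rotation vector about the world's x, y, z in degrees, a list of three. In form: {"fingers": [fingers, ...], "delta_pos": [[dx, dy, dz], ...], "dr": [[ax, ay, az], ...]}. A call has 1 to 5 rows; each row shifts and turns the commanded pose from where the row before left it; what a row does not reach is not made up. A row lasts 1/8 s, in which the tool goes at most 62.5 mm and 10.7 degrees, less where a joint would pass 70% of its speed; a pose out of reach is approached as far as the arm can. A call is refused whole if a number of a shift passes 62.5 or a number of a turn 10.7, either way. A call with a gripper value outside its range is refused whole. The fingers move at their own pace and stop on an object; FORCE is the grip in N (left out, the last holds). Time passes only in rows, so rows that do not move let the fingers close. It gives the time, the measured TCP pose, the force, the opening and the grip force at its end, in the units of the state.
- read_state(): the state, without advancing time (a new reading comes with each control period).
- grab_frame(name): name is "scene" or "top" or "wrist"; returns (picture, depth): 384x512x3 uint8, blue, green, red; 384x512 float32, m along the optical axis (not along the pixel's ray), 0 where there is no reading.
- calibration(name): a dict with "intrinsics" (3x3 intrinsics, pixels), "cam_to_world" (4x4, takes a point from camera to world coordinates). Camera axes: x right, y up, looking along -z (the intrinsics and any distortion apply to the point x, -y, -z); pixel columns grow to the right and rows downward; lengths in m; the calibration is good to about 2 mm. A picture is of the moment at which its call begins: read the wrist's pose just before it. calibration takes no time and is no camera call; for the wrist camera it gives the pose at the moment of the call.
- hand_in(): hands the job in; it is judged then, once.
The state is a dict: "time": time; "qpos": joint angles; "joint_velocities": joint speeds; "joint_torque": joint torques, N m; "eef_pos": TCP position; "tcp_rot": TCP orientation; "contact_force": force on the tool from outside, world axes, zero at the start; "wrist_torque": the same for the moment, N m; "width": opening from 0.0 (shut) to 1.0 (fully open); "gripper_force": force on a finger pad.
Only numpy, scipy, OpenCV 4.12 (cv2) and the standard library are available. Lean on these libraries where they do the work, as an engineer would, in place of code of your own. Each camera call takes 0.05 s, during which the arm holds its last target. There are 200 camera calls.

## Working session

There is one attempt and no reset: what is moved stays moved. The work goes in short steps, Python scripts to look and compute and a shell command to move; the robot and the scene stay as the last step left them, time stands still between calls to the robot, and variables do not carry over. Pictures are saved under pics/ and viewed, at most 10 in all, crops included, and the job is handed in when it is done.

```bash
mkdir -p pics
cat > h.py <<'E'
from workcell import *
import numpy as np, cv2
def grab(n):
    c=calibration(n); p,d=grab_frame(n); np.savez(f'{n}.npz',p=p,d=d,K=c['intrinsics'],T=c['cam_to_world'],**({'dist':c['distortion']} if 'distortion' in c else {})); return p
def pt(n,u,v,z=None):
    f=np.load(f'{n}.npz'); K,T,d=f['K'],f['T'],f['d']
    r=np.array([(u-K[0,2])/K[0,0],-(v-K[1,2])/K[1,1],-1.])
    R=T[:3,:3]@r
    s=(z-T[2,3])/R[2] if z is not None else np.median(d[v-1:v+2,u-1:u+2])
    return (T[:3,3]+s*R).round(4)
E
python3 - <<'E'
from h import *
print(calibration('top').keys(),calibration('top'))
for n in('top','scene'):
    p=grab(n); cv2.imwrite(f'pics/{n}0.png',cv2.resize(p,None,fx=1.5,fy=1.5,interpolation=cv2.INTER_CUBIC))
print(read_state())
E
```

```text
dict_keys(['intrinsics', 'cam_to_world']) {'intrinsics': array([[461.37728836,   0.        , 256.82333473],
       [  0.        , 461.37728836, 195.16152256],
       [  0.        ,   0.        ,   1.        ]]), 'cam_to_world': array([[ 0.02184824,  0.99217718, -0.12291096,  0.48204327],
       [-0.9997299 ,  0.02070746, -0.01055132,  0.00761951],
       [-0.0079236 ,  0.12310829,  0.99236161,  1.26983483],
       [ 0.        ,  0.        ,  0.        ,  1.        ]])}
{'time': 0.1, 'qpos': array([ 1.23137897e+00,  4.80740196e-01,  1.59680269e+00, -2.75100329e-05,
        1.06511178e+00, -4.66276201e-02]), 'joint_velocities': array([-9.21926464e-05, -1.14325250e-03, -1.45323313e-03,  1.19700197e-03,
       -4.55319900e-04, -1.31742205e-03]), 'joint_torque': array([ 1.78971706e-03, -9.52249217e+01, -4.31047869e+01, -1.99204756e-04,
        4.99887974e-03,  7.22692835e-05]), 'eef_pos': array([0.18748922, 0.62198953, 0.23075839]), 'tcp_rot': array([-4.58224964e-01, -3.10781273e+00,  1.64439139e-03]), 'contact_force': array([-0.9492204 ,  0.05429235, -0.11955865]), 'wrist_torque': array([ 0.00501304, -0.02375835,  0.02229915]), 'gripper_force': 0.0, 'width': 0.9984966596765962}
```

View pics/top0.png

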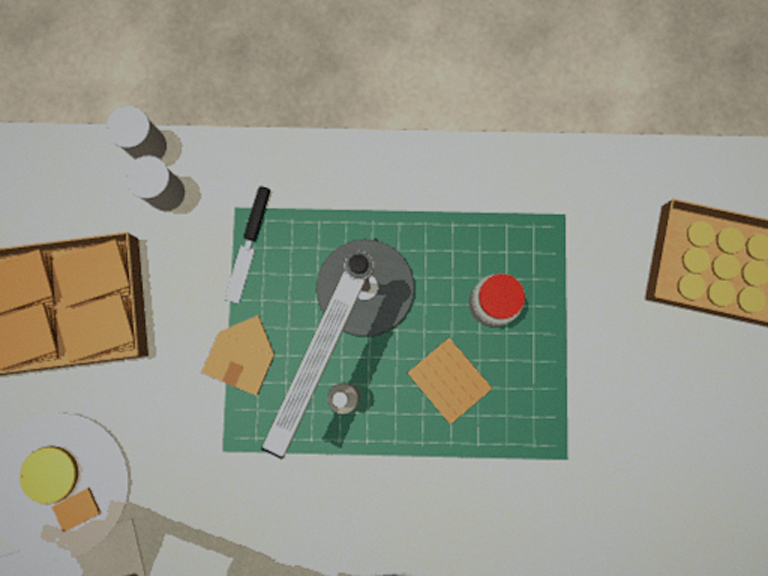

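View pics/scene0.png

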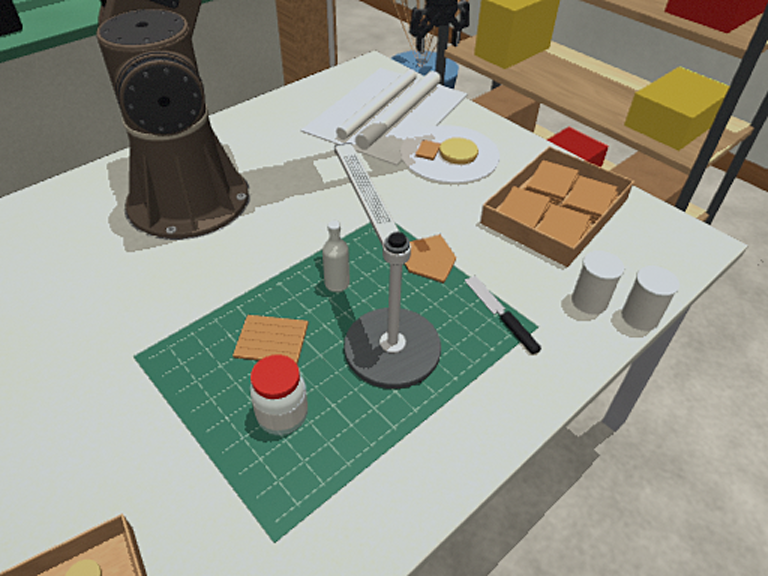

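Run:
```python
from h import *
def q(u,v,z): return pt('top',u/1.5,v/1.5,z)
sw=q(359,264,.28);e1=q(263,449,.26);e2=q(285,456,.26)
g=[q(*a,.008) for a in [(202,372),(258,393),(273,354),(258,317),(217,335)]]
print('sw',sw,'end',(e1+e2)/2)
print(g)
m=((g[0]+g[1])/2+g[3])/2
print('gable',m, np.linalg.norm(g[0]-g[1]),np.linalg.norm((g[0]+g[1])/2-g[3]))
b=(e1+e2)/2-sw; t=m-sw
print('r',np.linalg.norm(t[:2]),np.linalg.norm(b[:2]),'now',np.degrees(np.arctan2(b[1],b[0])),'target',np.degrees(np.arctan2(t[1],t[0])))
print('bottle',q(340,400,.16),'tub',q(502,296,.115))
f=np.load('top.npz'); p=f['p']
cv2.imwrite('pics/crop.png',cv2.resize(p[160:310,125:275],None,fx=4,fy=4,interpolation=cv2.INTER_CUBIC))
```

```text
sw [0.6458 0.0571 0.28  ] end [0.37345 0.1725  0.26   ]
[array([0.4864, 0.3504, 0.008 ]), array([0.451, 0.247, 0.008]), array([0.5218, 0.2228, 0.008 ]), array([0.5887, 0.2531, 0.008 ]), array([0.5541, 0.3266, 0.008 ])]
gable [0.5287 0.2759 0.008 ] 0.10929190271927741 0.12837195955503677
r 0.24816496529526488 0.2957899296798321 now 157.0366803814049 target 118.15533134930376
bottle [0.4466 0.0874 0.16  ] tub [ 0.6237 -0.1762  0.115 ]
```

View pics/crop.png

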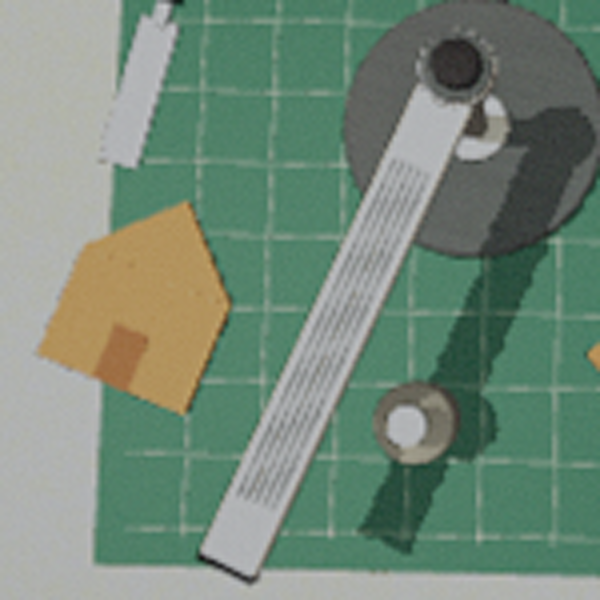

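```bash
python3 -m crank '{"fingers":[0,0,0,0,0],"delta_pos":[[0,0,50],[0,0,50],[28,-44,0],[28,-44,0],[28,-44,0]],"dr":[[0,0,0],[0,0,0],[0,0,0],[0,0,0],[0,0,0]]}'
python3 -m crank '{"fingers":[0,0,0,0,0],"delta_pos":[[28,-44,0],[28,-44,0],[28,-44,0],[14,-46,0],[14,-46,0]],"dr":[[0,0,0],[0,0,0],[0,0,0],[0,0,0],[0,0,0]]}'
python3 -m crank '{"fingers":[0,0,0,0,0],"delta_pos":[[14,-46,0],[14,-46,0],[14,-46,0],[14,-46,0],[0,0,0]],"dr":[[0,0,0],[0,0,0],[0,0,0],[0,0,0],[0,0,0]]}'
python3 - <<'E'
from h import *
p=grab('top'); cv2.imwrite('pics/top1.png',cv2.resize(p[120:360,100:340],None,fx=2.5,fy=2.5,interpolation=cv2.INTER_CUBIC))
E
```

```text
time: 0.72
eef_pos: [0.272, 0.4888, 0.3311]
tcp_rot: [-0.457, -3.108, 0.001]
contact_force: [0.1, 0.3, -0.5]
width: -0.002
gripper_force: 0.0
time: 1.35
eef_pos: [0.3838, 0.2647, 0.3311]
tcp_rot: [-0.458, -3.108, 0.0]
contact_force: [1.5, -0.6, -0.7]
width: 0.004
gripper_force: 0.0
time: 1.98
eef_pos: [0.4401, 0.0797, 0.3311]
tcp_rot: [-0.464, -3.107, 0.001]
contact_force: [-0.1, 0.3, 0.7]
width: -0.003
gripper_force: 0.0
```

View pics/top1.png

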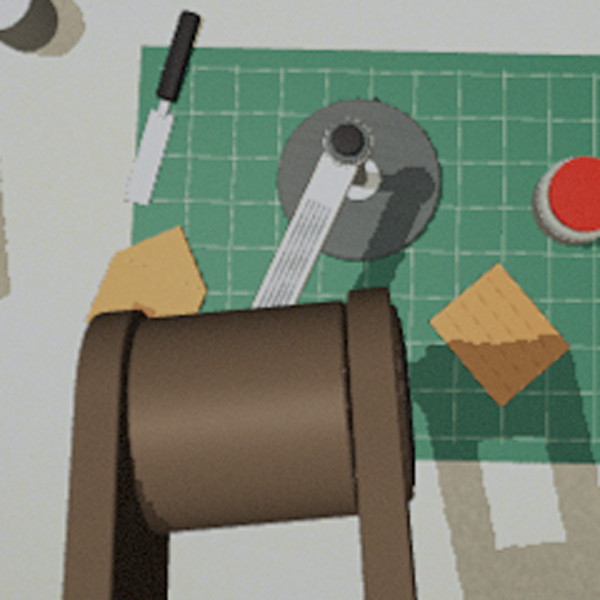

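The picture shows the upper arm hiding the bar's outer half; the bar, lamp, gable (peak at ~(180,228)) and roof are undisturbed. Next I lower beside the bar.

```bash
python3 -m crank '{"fingers":[0,0,0,0,0],"delta_pos":[[0,0,-40],[0,0,-40],[0,0,-13],[4,9,0],[4,9,0]],"dr":[[0,0,0],[0,0,0],[0,0,0],[0,0,0],[0,0,0]]}'
python3 -m crank '{"fingers":[0,0,0,0,0],"delta_pos":[[2,5,0],[2,5,0],[2,5,0],[2,4,0],[0,0,0]],"dr":[[0,0,0],[0,0,0],[0,0,0],[0,0,0],[0,0,0]]}'
python3 - <<'E'
from h import *
p=grab('wrist'); cv2.imwrite('pics/w1.png',p)
q=grab('scene'); cv2.imwrite('pics/s1.png',cv2.resize(q[60:260,150:400],None,fx=3,fy=3))
E
```

```text
time: 2.65
eef_pos: [0.4488, 0.1015, 0.2396]
tcp_rot: [0.458, 3.106, 0.001]
contact_force: [-0.3, -0.2, 0.9]
width: -0.0
gripper_force: 0.0
time: 3.28
eef_pos: [0.4557, 0.1196, 0.2383]
tcp_rot: [0.458, 3.108, 0.0]
contact_force: [0.3, -0.7, -0.2]
width: -0.003
gripper_force: 0.0
```

View pics/w1.png

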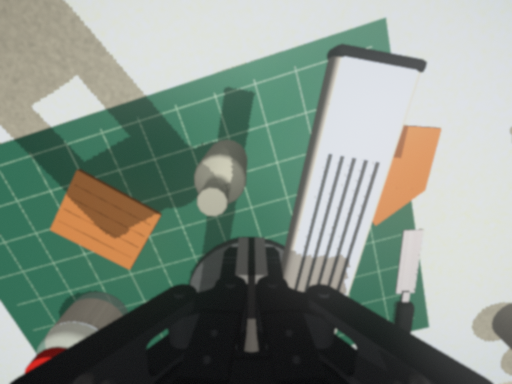

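The wrist view shows the bar just right of the fingertips (end corners ~(330,50) and (425,68)), the gable behind it at (410,170), and the bottle clear at (213,200).

```bash
cat >> h.py <<'E'
SW=np.array([.6458,.0571]);G=np.array([.5287,.2759])
def ang(e):
    b=e[:2]-SW; return np.degrees(np.arctan2(b[1],b[0])),np.linalg.norm(b)
E
python3 - <<'E'
from h import *
a,b=pt('wrist',331,52,.26),pt('wrist',424,69,.26)
print(a,b,ang((a+b)/2))
l,r=pt('wrist',331,52,.26),pt('wrist',286,255,.26)
d=(l-r);print('edge dir',np.degrees(np.arctan2(d[1],d[0])), l,r)
g=[pt('wrist',*x,.008) for x in [(440,127),(375,224),(425,190)]];print(g)
E
```

```text
[0.3738 0.1748 0.26  ] [0.3894 0.2069 0.26  ] (np.float64(153.14940248599214), np.float64(0.2961261597697846))
edge dir 154.33245941948113 [0.3738 0.1748 0.26  ] [0.451  0.1377 0.26  ]
[array([0.4844, 0.3525, 0.008 ]), array([0.5909, 0.2555, 0.008 ]), array([0.5611, 0.3261, 0.008 ])]
```

```bash
python3 -m crank '{"fingers":[0,0,0,0],"delta_pos":[[4.5,11.4,0],[4.5,11.3,0],[5.9,10.7,0],[5.9,10.7,0]],"dr":[[0,0,-3.5],[0,0,-3.5],[0,0,-3.5],[0,0,-3.5]]}'
python3 -m crank '{"fingers":[0,0,0,0,0],"delta_pos":[[7.1,10,0],[7.1,9.9,0],[8.3,9,0],[8.3,8.9,0],[0,0,0]],"dr":[[0,0,-3.5],[0,0,-3.5],[0,0,-3.5],[0,0,-3.5],[0,0,0]]}'
python3 - <<'E'
from h import *
p=grab('wrist'); cv2.imwrite('pics/w2.png',p)
E
```

```text
time: 3.88
eef_pos: [0.4763, 0.1635, 0.2382]
tcp_rot: [-0.837, -3.028, 0.001]
contact_force: [-0.5, -1.2, 0.1]
width: 0.001
gripper_force: 0.5
time: 4.5
eef_pos: [0.5075, 0.2014, 0.2381]
tcp_rot: [1.196, 2.905, 0.0]
contact_force: [1.3, -0.8, -0.6]
width: -0.001
gripper_force: 0.0
```

View pics/w2.png

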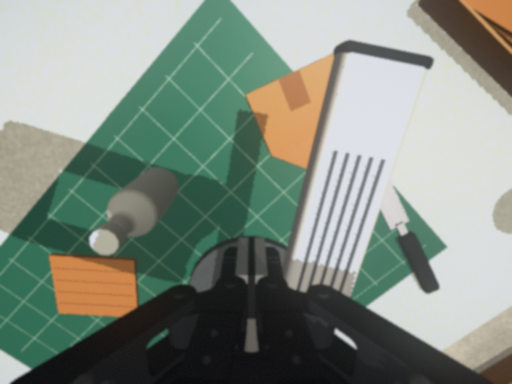

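The bar now overlies the gable's far part from this slanted view (end corners ~(340,50), (430,67)), gable corners at (247,95) and (271,154).

Run:
```python
from h import *
a,b=pt('wrist',337,48,.26),pt('wrist',431,67,.26)
print(a,b,ang((a+b)/2))
print([pt('wrist',*x,.008) for x in [(247,95),(271,154)]], 'was .451 .247 / .5218 .2228')
```

```text
[0.4619 0.2915 0.26  ] [0.4915 0.3124 0.26  ] (np.float64(124.6300025119288), np.float64(0.29756735792085803))
[array([0.4501, 0.2525, 0.008 ]), array([0.5214, 0.2242, 0.008 ])] was .451 .247 / .5218 .2228
```

```bash
python3 -m crank '{"fingers":[0,0,0,0,0],"delta_pos":[[6,5,0],[6,5,0],[5.4,5.1,0],[0,0,0],[0,0,0]],"dr":[[0,0,-2.2],[0,0,-2.2],[0,0,-2.2],[0,0,0],[0,0,0]]}'
python3 -m crank '{"fingers":[0,0,0,0,0],"delta_pos":[[-9,-5,0],[-26,-14,0],[0,0,50],[0,0,50],[0,0,0]],"dr":[[0,0,0],[0,0,0],[0,0,0],[0,0,0],[0,0,0]]}'
python3 - <<'E'
from h import *
p=grab('wrist'); cv2.imwrite('pics/w3.png',p)
q=grab('top'); cv2.imwrite('pics/t3.png',cv2.resize(q[120:320,100:340],None,fx=3,fy=3,interpolation=cv2.INTER_CUBIC))
E
```

```text
time: 5.18
eef_pos: [0.5242, 0.216, 0.2383]
tcp_rot: [-1.36, -2.832, 0.0]
contact_force: [0.2, -0.2, -0.2]
width: 0.003
gripper_force: 0.0
time: 5.8
eef_pos: [0.4905, 0.1975, 0.3421]
tcp_rot: [1.359, 2.827, 0.007]
contact_force: [-0.0, 0.0, -0.5]
width: -0.003
gripper_force: 0.0
```

View pics/t3.png

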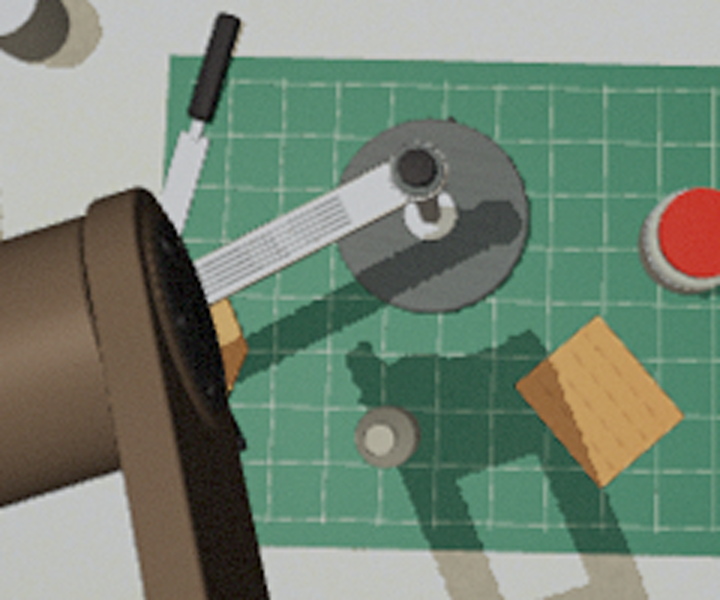

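View pics/w3.png

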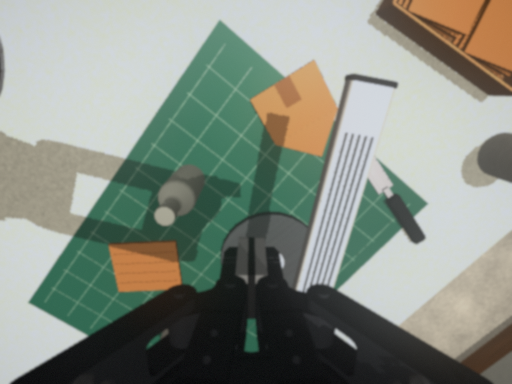

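Top view: lamp foot unchanged, cap at (418,168). Wrist view: bar end corners (347,77)/(395,85), gable fully identifiable with corners (252,100), (314,61), (270,142), peak (323,157).

Run:
```python
from h import *
a,b=pt('wrist',347,77,.26),pt('wrist',396,86,.26)
print(ang((a+b)/2),a,b)
g=[pt('wrist',*x,.008) for x in [(252,100),(314,61),(270,142),(323,157)]]
m=((g[0]+g[1])/2+g[3])/2
print('gable',m,ang(m),np.linalg.norm((g[0]+g[1])/2-g[3]))
# top-view bar angle from the two edges
q=lambda u,v:pt('top',100+u/3,120+v/3,.26)
for s in ([(386,163),(195,265)],[(400,203),(212,303)]):
    d=q(*s[1])-q(*s[0]);print(np.degrees(np.arctan2(d[1],d[0])))
print(pt('top',100+418/3,120+168/3,.28), read_state()['eef_pos'])
```

```text
(np.float64(118.51707308581697), np.float64(0.2986884036918742)) [0.4876 0.3108 0.26  ] [0.5188 0.3283 0.26  ]
gable [0.533075 0.279525 0.008   ] (np.float64(116.87589372306635), np.float64(0.24935879019998475)) 0.1347115622357636
119.6956735034003
119.48006883784521
[0.6458 0.0571 0.28  ] [0.48900066 0.1969912  0.33853386]
```

```bash
python3 -m crank '{"fingers":[0,0,0,0,0],"delta_pos":[[39,-35,0],[39,-35,0],[39,-35,0],[40,-35,0],[0,0,0]],"dr":[[0,0,0],[0,0,0],[0,0,0],[0,0,0],[0,0,0]]}'
python3 -m crank '{"fingers":[0,0,0,0],"delta_pos":[[0,0,-30],[0,0,-14],[0,0,-4],[0,0,0]],"dr":[[0,0,0],[0,0,0],[0,0,0],[0,0,0]]}'
```

```text
time: 6.52
eef_pos: [0.6477, 0.0545, 0.3358]
tcp_rot: [-1.365, -2.827, 0.003]
contact_force: [-0.3, 0.2, -0.8]
width: -0.0
gripper_force: 0.0
time: 7.02
eef_pos: [0.6465, 0.0577, 0.2906]
tcp_rot: [-1.361, -2.831, -0.0]
contact_force: [0.7, -0.1, 1.0]
width: -0.005
gripper_force: 0.0
```

```bash
python3 -m crank '{"fingers":[0,0,0],"delta_pos":[[0,0,-6],[0,0,-4],[0,0,-2]],"dr":[[0,0,0],[0,0,0],[0,0,0]]}'
python3 -m crank '{"fingers":[0,0],"delta_pos":[[0,0,-1.5],[0,0,0]],"dr":[[0,0,0],[0,0,0]]}'
python3 -m crank '{"fingers":[0,0],"delta_pos":[[0,0,-1.5],[0,0,0]],"dr":[[0,0,0],[0,0,0]]}'
```

```text
time: 7.4
eef_pos: [0.6467, 0.0574, 0.2783]
tcp_rot: [1.362, 2.831, 0.0]
contact_force: [-0.3, -0.3, 2.3]
width: 0.0
gripper_force: 1.3
time: 7.65
eef_pos: [0.6467, 0.0574, 0.277]
tcp_rot: [1.362, 2.831, 0.0]
contact_force: [-0.3, 0.1, 3.1]
width: -0.001
gripper_force: 1.7
time: 7.9
eef_pos: [0.6467, 0.0573, 0.2754]
tcp_rot: [1.362, 2.831, 0.0]
contact_force: [-0.3, 1.4, 4.4]
width: 0.001
gripper_force: 2.2
```

```bash
python3 -m crank '{"fingers":[0,0],"delta_pos":[[0,0,-0.7],[0,0,0]],"dr":[[0,0,0],[0,0,0]]}'
python3 -m crank '{"fingers":[0,0],"delta_pos":[[0,0,-0.5],[0,0,0]],"dr":[[0,0,0],[0,0,0]]}'
```

```text
time: 8.15
eef_pos: [0.6467, 0.0574, 0.275]
tcp_rot: [1.362, 2.831, 0.0]
contact_force: [-1.1, 1.0, 7.9]
width: 0.004
gripper_force: 4.0
time: 8.4
eef_pos: [0.6468, 0.0574, 0.2749]
tcp_rot: [1.361, 2.83, 0.001]
contact_force: [-3.6, 0.3, 11.3]
width: -0.002
gripper_force: 6.3
```

```bash
python3 -m crank '{"fingers":[0,0,0,0,0],"delta_pos":[[0,0,10],[0,0,40],[0,0,40],[-40,-30,0],[-40,-30,0]],"dr":[[0,0,0],[0,0,0],[0,0,0],[0,0,0],[0,0,0]]}'
python3 -m crank '{"fingers":[0,0,0,0,0],"delta_pos":[[-40,-50,0],[-30,-50,0],[-20,-50,0],[-10,-50,0],[0,0,0]],"dr":[[0,0,0],[0,0,0],[0,0,0],[0,0,0],[0,0,0]]}'
python3 - <<'E'
from h import *
q=grab('top'); cv2.imwrite('pics/t4.png',cv2.resize(q[150:310,120:290],None,fx=3.5,fy=3.5,interpolation=cv2.INTER_CUBIC))
E
```

```text
time: 9.02
eef_pos: [0.5657, -0.0032, 0.3643]
tcp_rot: [1.36, 2.831, -0.0]
contact_force: [0.5, -0.1, -0.1]
width: -0.001
gripper_force: 0.0
time: 9.65
eef_pos: [0.4666, -0.2044, 0.3642]
tcp_rot: [1.367, 2.828, -0.001]
contact_force: [0.7, 0.8, -0.3]
width: -0.002
gripper_force: 0.0
```

View pics/t4.png

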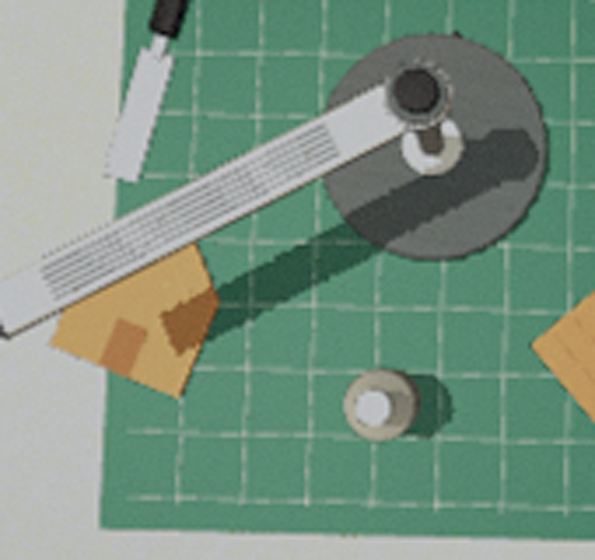

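The bar (edges (383,83)–(0,280) and (405,135)–(12,337)) crosses the gable from this slanted view; I check the lateral offset numerically.

Run:
```python
from h import *
q=lambda u,v,z=.26:pt('top',120+u/3.5,150+v/3.5,z)[:2]
A=(q(383,83)+q(405,135))/2; B=(q(20,270)+q(20,334))/2
lo=q(12,337,.244)
for S in (A,SW):
  d=(B-S)/np.linalg.norm(B-S); n=np.array([-d[1],d[0]])
  print(np.degrees(np.arctan2(d[1],d[0])),[(g-S)@n for g in (G,np.array([.5331,.2795]))])
```

```text
118.82798906785214 [np.float64(-0.0028138745978463775), np.float64(-0.008404442142814716)]
118.80766243495498 [np.float64(-0.002825377806304652), np.float64(-0.008415578789087705)]
```

Lateral offset is 3–8 mm, inside the 20 mm limit.

```bash
python3 -c "from workcell import *; print(hand_in())"
```

```text
the job is handed in; nothing more can be done
None
```

I pushed the bar round until it lies over the middle of the gable (about 3–8 mm off centre by camera, limit 20 mm), pressed the switch to its stop at about 11 N and let go, saw nothing else disturbed, and handed the job in at about 10 s; no verdict came back.

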